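# Pour the dowels into the grooved rack

### The job

The three dowels in the blue scoop are freshly sealed, so keep the gripper off them: carry the scoop by its handle, tip the dowels onto the upper end of the sloping rack so that they roll down and all three settle in the rack's grooves (any grooves, one dowel in each), then set the empty scoop back, upright, fully on its cork mat. Leave everything else on the bench where it is.

Things in the scene. Friction and masses are not known exactly. Their poses are not given: they have to be found in the camera images.
- scoop: loose blue dustpan-like scoop (320 g), 107 (x) x 134 (y) x 121 mm tall. Origin: centre of its underside, z up. Open pouring front at its -x, back wall at x = +48. The floor falls 0.21 rad from the front lip to the back wall, so upright the dowels lie against the back, along y; tipped front-down by more they roll out. Inner width 116. Stands on feet at x = -27 and +48, full width
- scoop_handle (a point): centre of the scoop's wooden handle bar, at (2, 0, 110) mm in the scoop's frame. The bar runs along the scoop's y: 134 mm long, 16 thick (x), 22 tall (z 99 to 121), 120 mm free below it between the uprights; the dowels' tops lie 45 mm above the scoop's underside. Pinched from above, a finger before and behind the bar, it does not turn in the grip
- scoop_lip (a point): middle of the scoop's front pouring edge (upper side of its floor), at (-56, 0, 29) mm in the scoop's frame; the edge runs along y, 124 mm wide
- rack: fixed wooden dowel rack, 225 (x) x 200 (y) mm; origin: centre of its underside on the bench, z up. Its sloping deck runs downhill towards its -x; the open loading end, at its +x, is 108 mm high (its side walls 130 mm), the lower end's stop wall about 75 mm
- deck: sloping deck of the rack. Origin: middle of its top surface, 75 mm above the bench; x uphill along the slope (0.30 rad), y along the grooves (level), z square to the surface. Smooth ramp from x = 110 (open upper edge) to 8 mm, then five grooves, then a stop wall at x = -110, 34 mm high. Side walls rise 22 mm; 130 mm apart at the grooves, flaring from x = 50 on to 180 at the upper edge
- ramp_top (a point): middle of the upper edge of the deck's ramp, where dowels are poured on, at (110, 0, 0) mm in the deck's frame
- groove0 (a point): centre of groove 0 of 5 (0 uppermost, 4 next to the stop) at deck-surface level, deck frame (1, 0, 0) mm. Groove along y, 13 mm wide, 6 deep, 130 long; a dowel settled in it sinks 2 mm (axis 10 mm above the surface); rolling dowels run on over free grooves and come to lie side by side
- groove1 (a point): centre of groove 1 of 5 (0 uppermost, 4 next to the stop) at deck-surface level, deck frame (-23.5, 0, 0) mm. Groove along y, 13 mm wide, 6 deep, 130 long; a dowel settled in it sinks 2 mm (axis 10 mm above the surface); rolling dowels run on over free grooves and come to lie side by side
- groove2 (a point): centre of groove 2 of 5 (0 uppermost, 4 next to the stop) at deck-surface level, deck frame (-48, 0, 0) mm. Groove along y, 13 mm wide, 6 deep, 130 long; a dowel settled in it sinks 2 mm (axis 10 mm above the surface); rolling dowels run on over free grooves and come to lie side by side
- groove3 (a point): centre of groove 3 of 5 (0 uppermost, 4 next to the stop) at deck-surface level, deck frame (-72.5, 0, 0) mm. Groove along y, 13 mm wide, 6 deep, 130 long; a dowel settled in it sinks 2 mm (axis 10 mm above the surface); rolling dowels run on over free grooves and come to lie side by side
- groove4 (a point): centre of groove 4 of 5 (0 uppermost, 4 next to the stop) at deck-surface level, deck frame (-97, 0, 0) mm. Groove along y, 13 mm wide, 6 deep, 130 long; a dowel settled in it sinks 2 mm (axis 10 mm above the surface); rolling dowels run on over free grooves and come to lie side by side
- mat: the fixed square cork mat on which the scoop stands, 200 x 200 x 6 mm; origin: centre of its underside
- dowel0: a loose round hardwood dowel (light), 24 mm diameter, 110 mm long, about 36 g; origin at its middle on its axis, its y along its length (it rolls about y, so x and z turn)
- dowel1: a loose round hardwood dowel (reddish), 24 mm diameter, 110 mm long, about 36 g; origin at its middle on its axis, its y along its length (it rolls about y, so x and z turn)
- dowel2: a loose round hardwood dowel (dark), 24 mm diameter, 110 mm long, about 36 g; origin at its middle on its axis, its y along its length (it rolls about y, so x and z turn)
- sander: bystander, leave alone: cork sanding block 112 x 57 x 22 mm with a red sole; origin about the middle of its underside
- driver: bystander, leave alone: red-handled screwdriver, 180 mm, lying on the bench; origin about the middle of its underside
- mallet: bystander, leave alone: wooden mallet lying on the bench, head 60 x 115 x 64 mm, handle 200 mm; origin about the middle of its underside
- blank: bystander, leave alone: dark walnut blank 240 x 50 x 45 mm; origin about the middle of its underside
- brush: bystander, leave alone: small brush, 200 mm, lying on the bench; origin about the middle of its underside
Mind the look-alikes: they are no part of the job. Several things have the shape of the scoop; the one meant has the colours described above.

How it is judged:
On the way, in this order (a step that is already met when the one before it is completed fails the run):
1. the scoop is lifted clear of the mat with all three dowels in it (height (world z) of scoop above 0.04 m and z of dowel0 in the frame of scoop between 0.012 and 0.045 m and x of dowel0 in the frame of scoop between -0.05 and 0.05 m and y of dowel0 in the frame of scoop between -0.02 and 0.02 m and z of dowel1 in the frame of scoop between 0.012 and 0.045 m and x of dowel1 in the frame of scoop between -0.05 and 0.05 m and y of dowel1 in the frame of scoop between -0.02 and 0.02 m and z of dowel2 in the frame of scoop between 0.012 and 0.045 m and x of dowel2 in the frame of scoop between -0.05 and 0.05 m and y of dowel2 in the frame of scoop between -0.02 and 0.02 m), for 0.2 s.
2. all three dowels lie at rest in grooves of the rack (z of dowel0 in the frame of deck between 0.008 and 0.0115 m and y of dowel0 in the frame of deck between -0.02 and 0.02 m and angle between the y axis of each of dowel0, dowel1, dowel2 and the y axis of deck, either way round below 0.06 rad and (x of dowel0 in the frame of deck between -0.003 and 0.005 m or x of dowel0 in the frame of deck between -0.0275 and -0.0195 m or x of dowel0 in the frame of deck between -0.052 and -0.044 m or x of dowel0 in the frame of deck between -0.0765 and -0.0685 m or x of dowel0 in the frame of deck between -0.101 and -0.093 m) and z of dowel1 in the frame of deck between 0.008 and 0.0115 m and y of dowel1 in the frame of deck between -0.02 and 0.02 m and (x of dowel1 in the frame of deck between -0.003 and 0.005 m or x of dowel1 in the frame of deck between -0.0275 and -0.0195 m or x of dowel1 in the frame of deck between -0.052 and -0.044 m or x of dowel1 in the frame of deck between -0.0765 and -0.0685 m or x of dowel1 in the frame of deck between -0.101 and -0.093 m) and z of dowel2 in the frame of deck between 0.008 and 0.0115 m and y of dowel2 in the frame of deck between -0.02 and 0.02 m and (x of dowel2 in the frame of deck between -0.003 and 0.005 m or x of dowel2 in the frame of deck between -0.0275 and -0.0195 m or x of dowel2 in the frame of deck between -0.052 and -0.044 m or x of dowel2 in the frame of deck between -0.0765 and -0.0685 m or x of dowel2 in the frame of deck between -0.101 and -0.093 m) and linear speed of each of dowel0, dowel1, dowel2 below 0.02 m/s), for 0.3 s.
At the end, for the whole second after the job is handed in: Each dowel rests in a groove of its own (axis within 4 mm of its middle, 8 to 11.5 mm above the deck, parallel within 0.06 rad); the scoop stands released, still and upright (0.04 rad) on the cork mat, within 70 mm of its centre along each side, underside within 4 mm of the mat's top (all of step 2 and x of scoop in the frame of mat between -0.07 and 0.07 m and y of scoop in the frame of mat between -0.07 and 0.07 m and z of scoop in the frame of mat between 0.002 and 0.01 m and angle between scoop's own z axis and vertical below 0.04 rad and linear speed of scoop below 0.02 m/s); the robot touches nothing.
It fails at once if the gripper or arm touches a dowel (contact force between any of the fingers, the arm and dowel0 above 0.3 N or contact force between any of the fingers, the arm and dowel1 above 0.3 N or contact force between any of the fingers, the arm and dowel2 above 0.3 N).
It fails at once if a bystander is moved by more than 30 mm (distance of any of sander, driver, mallet, blank, brush from where it was at the start of the episode above 0.03 m).
It also fails if it takes over 72 s, if anything falls off the work surface, if the arm or the gripper's body presses on something with over 40 N, if the wrist force passes 120 N, or if a joint passes its speed limit or range.

### The arm

A 6-joint arm with a two-finger parallel gripper is mounted at the origin on the work surface. World frame = base frame: x ahead of the robot, y to its left, z up, the work surface at z = 0. Lengths are in m, angles in rad, forces in N, time in s.
With the tool pointing down it reaches from about 0.4 to 0.925 m from the base axis. Payload 12.5 kg.
Tool frame: the origin (TCP) lies midway between the tips of the shut fingers; the grasp point (between the pads) lies manip.tcp_to_grasp behind it (manip.tcp_to_grasp is the distance from the TCP to the grasp point, in m); z points along the fingers, y is the line along which they close (so a half turn about z gives the same grasp; the last joint's range is limited). The gripper opens to 95 mm and grips with 3 to 60 N. Pads are 20 mm wide; open, the fingers measure 119 mm over their backs; the gripper's body (75 mm by 180 mm) begins 59 mm behind the grasp point.
Start: joints at [-1.293, 0.491, 1.559, -0, 1.092, -0.106], TCP at [0.234, -0.58, 0.215] pointing down, gripper open.
Joint ranges: [-3.1, 3.1], [-0.84, 2.19], [0.05, 2.79], [-1.13, 4.28], [0.06, 2.93], [-2.69, 2.69]. Speed limits (rad/s): [2.22, 2.22, 2.79, 3.14, 3.14, 3.14].

### API

Orientations are given as a unit quaternion [w, x, y, z].
In Python, from rig import manip, set_gripper, solver, cams, telemetry gives the robot as it stands. Calls block until the motion is done:
- manip.move_ptp(position, orientation): joint-space move of the TCP to a pose.
- manip.line_to(position, ori=None, velocity=0.15, f_stop=None): straight line of the TCP; ori=None keeps the orientation; velocity is the mean speed in m/s. With f_stop (N) it stops when the force on the tool has changed by that much, and returns True; else False.
- manip.goto_joints(angles): joint-space move.
- set_gripper(opening, squeeze=None): opening from 0.0 (shut) to 1.0 (fully open); squeeze is the grip in N (None keeps the last); returns when the fingers have stopped.
- manip.hold(seconds).
- solver.inverse_kinematics(position, orientation): joint angles nearest the present ones, or None.
- cams.capture(name): name is "scene" or "top" or "wrist"; returns a dict with "color" (480x640x3 uint8, red, green, blue), "intrinsics" (3x3 intrinsics, pixels), "world_from_camera" (4x4, takes a point from camera to world coordinates). Camera axes: x right, y down, z forward; pixel columns grow to the right and rows downward; lengths in m; the calibration is good to about 2 mm. A picture is of the moment at which its call begins. There is no depth.
A pose or a line that the arm cannot do raises manip.PlanningError and nothing moves.
- manip.job_done(): hands the job in; it is judged then, once.
Readings, each from a call of its own:
- telemetry.current_clock(): time.
- telemetry.current_joints(): joint angles.
- telemetry.current_joint_vel(): joint speeds.
- telemetry.current_joint_torque(): joint torques, N m.
- telemetry.current_tcp_pos(): TCP position.
- telemetry.current_ee_rot(): TCP orientation.
- telemetry.current_wrist_force(): force on the tool from outside, world axes, zero at the start.
- telemetry.current_wrist_torque(): the same for the moment, N m.
- telemetry.current_grip_width(): opening from 0.0 (shut) to 1.0 (fully open).
- telemetry.current_grasp_force(): force on a finger pad.
Only numpy, scipy, OpenCV 4.12 (cv2) and the standard library are available. Lean on these libraries where they do the work, as an engineer would, in place of code of your own. Each camera call takes 0.05 s, during which the arm holds its last target. There are 200 camera calls.

## Working session

There is one attempt and no reset: what is moved stays moved. The work goes in short steps, each a Python script; the robot and the scene stay as the last script left them, time stands still between calls to the robot, and variables do not carry over. Pictures are saved under pics/ and viewed, at most 10 in all, crops included, and the job is handed in when it is done.

```bash
mkdir -p pics; ls; python3 - <<'E'
from rig import manip,cams,telemetry
import cv2,numpy as np
for n in("scene","top"):
    c=cams.capture(n); cv2.imwrite(f"pics/{n}0.png",c["color"][:,:,::-1]); print(n,c["intrinsics"].tolist(),np.round(c["world_from_camera"],3).tolist())
print(manip.tcp_to_grasp,telemetry.current_clock())
E
```

```text
pics
scene [[461.43730337076533, 0.0, 317.21108895480484], [0.0, 461.43730337076533, 241.3425241702841], [0.0, 0.0, 1.0]] [[-0.679, 0.445, -0.585, 1.264], [0.735, 0.417, -0.535, 0.648], [0.006, -0.793, -0.61, 0.842], [0.0, 0.0, 0.0, 1.0]]
top [[492.55338175926477, 0.0, 319.89116146377336], [0.0, 492.55338175926477, 234.91535373890687], [0.0, 0.0, 1.0]] [[-0.012, -0.995, 0.096, 0.414], [-1.0, 0.011, -0.001, 0.006], [0.0, -0.096, -0.995, 1.453], [0.0, 0.0, 0.0, 1.0]]
0.0188 0.1
```

View pics/top0.png

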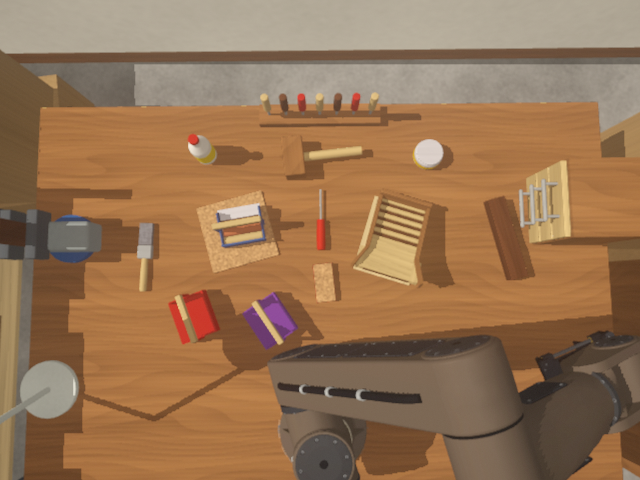

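View pics/scene0.png

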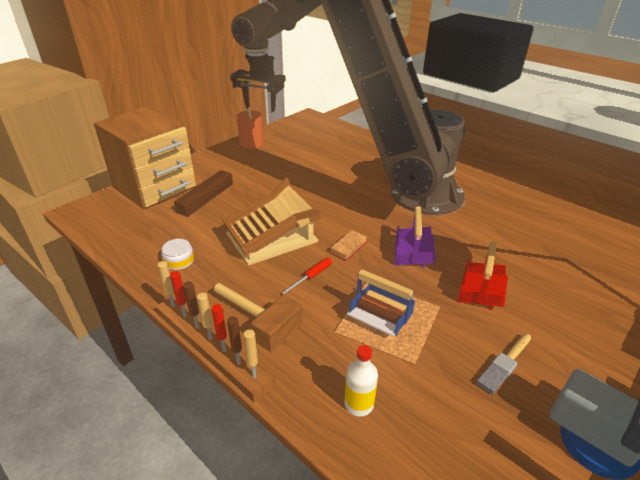

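```bash
cat > h.py <<'E'
from rig import manip,set_gripper,solver,cams,telemetry
import cv2,numpy as np
from scipy.spatial.transform import Rotation as R
def q2R(q): return R.from_quat([q[1],q[2],q[3],q[0]])
def R2q(r): x=r.as_quat(); return [x[3],x[0],x[1],x[2]]
def ray(c,px,z):
    """pixel(s) -> world points on plane z"""
    px=np.atleast_2d(np.asarray(px,float)); T=np.array(c["world_from_camera"])
    d=np.c_[px,np.ones(len(px))]@np.linalg.inv(c["intrinsics"]).T@T[:3,:3].T
    return T[:3,3]+d*((z-T[2,3])/d[:,2:])
E
python3 - <<'E'
from h import *
p=telemetry.current_tcp_pos(); r=q2R(telemetry.current_ee_rot())
c=cams.capture("wrist"); T=np.array(c["world_from_camera"])
print(np.round(r.as_matrix(),3).tolist()); print("cam in tool",np.round(r.inv().apply(T[:3,3]-p),3),np.round(r.inv().as_matrix()@T[:3,:3],3).tolist(),c["intrinsics"][0][0])
t=cams.capture("top")
for n,px,z in(("mat",[(197,207),(263,193),(279,256),(213,271)],.006),("rackbase-ish",[(355,267),(418,283),(432,205),(385,194)],.1),("scoop bar",[(214,224),(262,219)],.1)):
    print(n,np.round(ray(t,px,z),3).tolist())
im=t["color"][:,:,::-1]
cv2.imwrite("pics/crop.png",np.hstack([cv2.resize(im[180:300,190:290],(500,600),interpolation=cv2.INTER_CUBIC)[:, :400],cv2.resize(im[180:300,345:445],(500,600),interpolation=cv2.INTER_CUBIC)[:,:400]]))
E
```

```text
[[0.927, 0.374, -0.0], [0.374, -0.927, 0.001], [0.0, -0.001, -1.0]]
cam in tool [ 0.069  0.001 -0.169] [[-0.0, -0.97, -0.243], [1.0, -0.0, -0.0], [0.0, -0.243, 0.97]] 371.41638198429285
mat [[0.641, 0.367, 0.006], [0.68, 0.171, 0.006], [0.492, 0.125, 0.006], [0.451, 0.318, 0.006]]
rackbase-ish [[0.455, -0.092, 0.1], [0.409, -0.263, 0.1], [0.624, -0.308, 0.1], [0.656, -0.179, 0.1]]
scoop bar [[0.578, 0.296, 0.1], [0.59, 0.163, 0.1]]
```

View pics/crop.png

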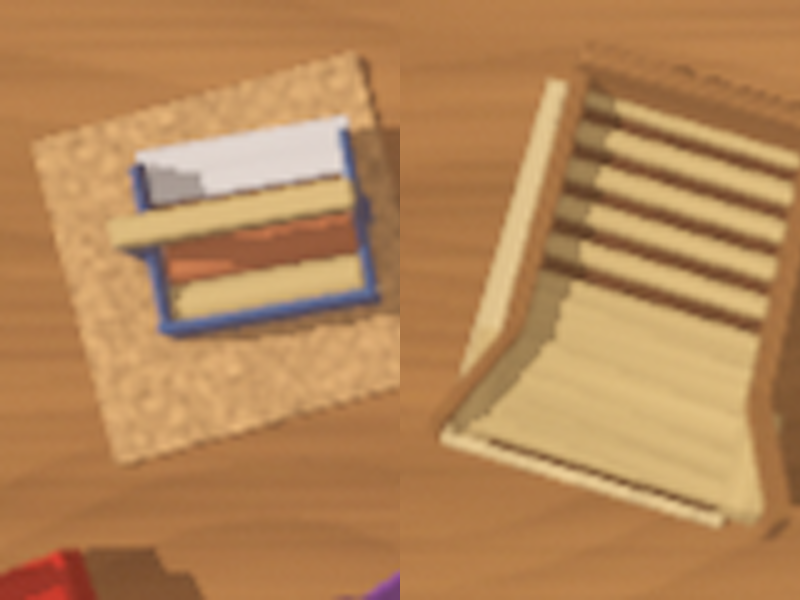

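```bash
cat >> h.py <<'E'
def down(yaw,tilt=0.):
    """tool down, tool y at horizontal angle yaw, then front(+y tool)-down tilt"""
    f=np.array([np.cos(yaw),np.sin(yaw),0]); l=np.array([-np.sin(yaw),np.cos(yaw),0])
    b=R.from_matrix(np.c_[l,f,[0,0,-1]])
    return R.from_rotvec(l*tilt)*b
E
python3 - <<'E'
from h import *
import pickle
for n,p,yaw in(("rack",[.53,-.25,.36],-.25),("scoop",[.57,.2,.36],.13)):
    manip.move_ptp(p,R2q(down(yaw))); c=cams.capture("wrist"); pickle.dump(c,open(n+".pkl","wb"))
    cv2.imwrite(f"pics/w_{n}.png",c["color"][:,:,::-1]); print(n,telemetry.current_clock(),telemetry.current_joints())
E
```

```text
rack 1.95 [-5.55036743e-01  3.25243160e-01  1.43914065e+00 -1.37917322e-04
  1.37796411e+00 -3.03354047e-01]
scoop 3.6583 [ 2.26413368e-01  3.54298116e-01  1.39447603e+00 -1.95391197e-04
  1.39278557e+00  9.79973889e-02]
```

View pics/w_rack.png

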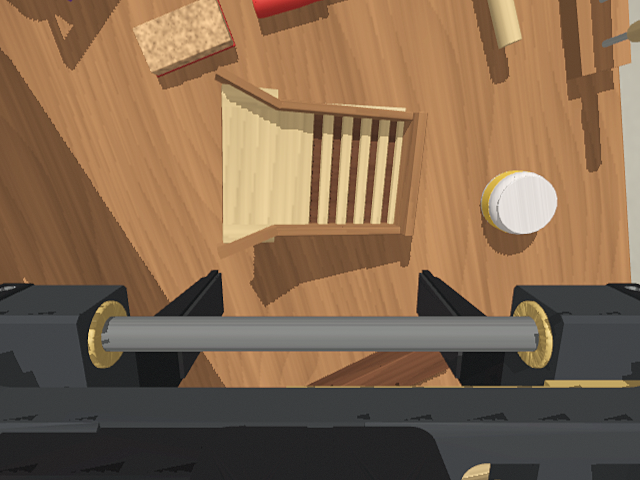

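View pics/w_scoop.png

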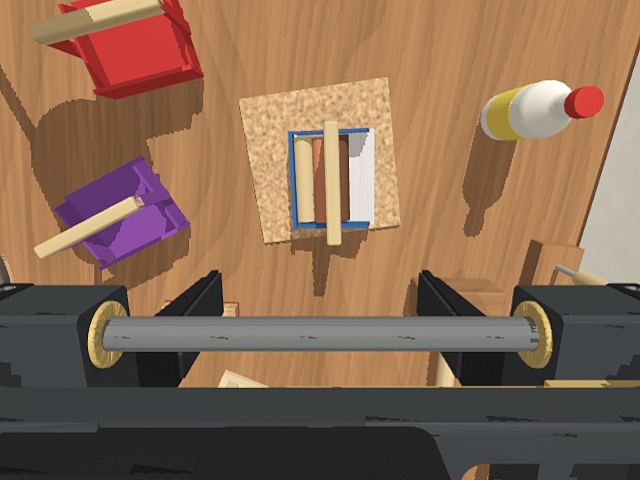

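```bash
python3 - <<'E'
from h import *
import pickle
c=pickle.load(open("rack.pkl","rb")); s=pickle.load(open("scoop.pkl","rb"))
a=cv2.resize(c["color"][60:260,205:440],None,fx=2.4,fy=2.4,interpolation=cv2.INTER_CUBIC)
b=cv2.resize(s["color"][100:260,280:385],None,fx=2.2,fy=3,interpolation=cv2.INTER_CUBIC)
h=np.zeros((480,a.shape[1]+b.shape[1],3),np.uint8); h[:a.shape[0],:a.shape[1]]=a; h[:b.shape[0],a.shape[1]:]=b
cv2.imwrite("pics/z.png",h[:,:,::-1]); print(h.shape,a.shape)
g=cv2.cvtColor(c["color"],cv2.COLOR_RGB2GRAY).astype(float)
# ramp upper edge: strongest gradient per row
for v in(120,150,180,210,225):
    d=np.diff(g[v-2:v+3].mean(0)); print("ramp",v,210+np.argmax(d[210:240])+1)
print("grooves",[(i,int(x)) for i,x in enumerate(np.diff(g[160:190].mean(0))) if 300<i<430 and abs(x)>12])
print("walls@340-360", [(i,int(x)) for i,x in enumerate(np.diff(g[:,328:333].mean(1))) if 90<i<245 and abs(x)>10])
# bar mask: cream colour, bar
hsv=cv2.cvtColor(s["color"],cv2.COLOR_RGB2HSV); print(hsv[180,332],hsv[235,335],hsv[180,303],hsv[220,270])
E
```

```text
(480, 795, 3) (480, 564, 3)
ramp 120 222
ramp 150 223
ramp 180 223
ramp 210 223
ramp 225 223
grooves [(309, -15), (310, -77), (311, -40), (318, 29), (319, 58), (320, 28), (321, 14), (329, -56), (330, -58), (337, 40), (338, 49), (339, 23), (340, 14), (347, -24), (348, -58), (349, -42), (355, 30), (356, 42), (357, 33), (358, 15), (365, -20), (366, -47), (367, -45), (368, -14), (373, 32), (374, 39), (375, 25), (376, 13), (383, -31), (384, -45), (385, -34), (390, 30), (391, 34), (392, 33), (396, -12), (397, -27), (398, -30), (399, -20)]
walls@340-360 [(102, 14), (104, -26), (111, -29), (112, -25), (114, 42), (115, 24), (133, 40), (134, 31), (197, -10), (222, 26), (223, 16), (233, -15), (234, -34)]
[ 20  87 228] [ 20  87 229] [ 20  88 229] [ 16 102 221]
```

View pics/z.png

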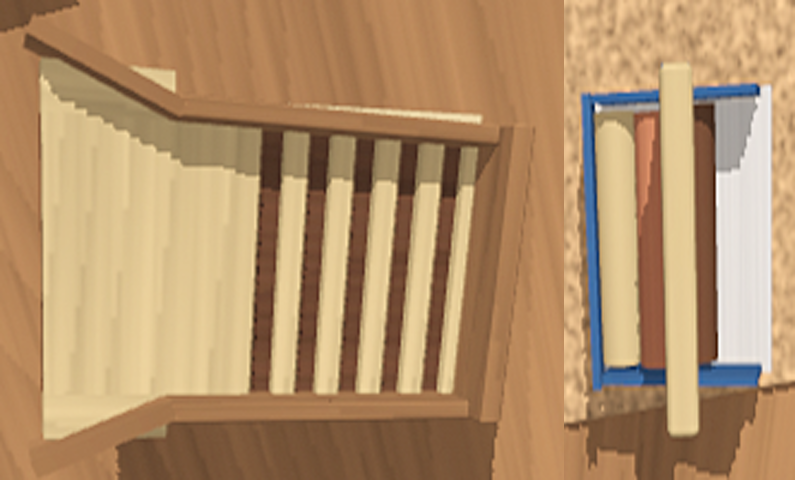

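```bash
python3 - <<'E'
from h import *
import pickle
c=pickle.load(open("rack.pkl","rb")); s=pickle.load(open("scoop.pkl","rb"))
def seg(n,c,a,b,z):
    P=ray(c,[a,b],z); d=P[0]-P[1]; yaw=np.arctan2(d[1],d[0])-np.pi/2
    print(n,"mid",np.round(P.mean(0),4),"len",round(np.linalg.norm(d),4),"fwd yaw",round(yaw,4)); return P.mean(0)
e=seg("ramp",c,(222.1,84.2),(223.3,242.5),.1075)
g0=seg("g0",c,(317.5,114.2),(312.5,223),.0753)
g4=seg("g4",c,(392.5,121),(384.6,223),.075-.097*np.sin(.3))
for n,g in(("g0",g0),("g4",g4)): d=g-e; print(n,np.hypot(*d[:2]),np.arctan2(d[1],d[0]))
print("expect",.109*np.cos(.3),.207*np.cos(.3))
seg("bar",s,(330.9,121.3),(334.3,245.3),.127)
seg("back",s,(280+19/2.2,100+95/3),(280+33/2.2,100+388/3),.06)
seg("mat L",s,(240,100),(266,243),.006); seg("mat R",s,(387,78),(400,225),.006)
E
```

```text
ramp mid [ 0.4381 -0.1775  0.1075] len 0.1726 fwd yaw -0.3074
g0 mid [ 0.5357 -0.2079  0.0753] len 0.1283 fwd yaw -0.3016
g4 mid [ 0.6248 -0.2366  0.0463] len 0.1284 fwd yaw -0.2855
g0 0.1021570220730441 -0.30259339371280086
g4 0.19582656014018945 -0.3067208212302363
expect 0.10413167731469106 0.19775465324900043
bar mid [0.5814 0.23   0.127 ] len 0.1321 fwd yaw 0.1645
back mid [0.5333 0.222  0.06  ] len 0.121 fwd yaw 0.176
mat L mid [0.476  0.2201 0.006 ] len 0.1972 fwd yaw 0.2687
mat R mid [0.6642 0.2714 0.006 ] len 0.1975 fwd yaw 0.2667
```

```bash
cat >> h.py <<'E'
RY=-.304; RT=np.array([.4372,-.1772,.1075])
def pour(theta,x=.095,h=.013):
    """TCP pose with lip at deck x, height h over deck, tilt theta"""
    f=np.array([np.cos(RY),np.sin(RY),0]); z=np.array([0,0,1.])
    s=.110-x; lip=RT+s*(f*np.cos(.3)-z*np.sin(.3))+h*(f*np.sin(.3)+z*np.cos(.3))
    ft,zt=f*np.cos(theta)-z*np.sin(theta),f*np.sin(theta)+z*np.cos(theta)
    return lip-.058*ft+.0622*zt, R2q(down(RY,theta))
E
python3 - <<'E'
from h import *
for t in(0,.2,.4,.6,.7):
    j=solver.inverse_kinematics(*pour(t)); print(t,np.round(pour(t)[0],3),None if j is None else np.round(j,2))
y=.168; q=R2q(down(y)); b=np.array([.5814,.2300,0])
manip.move_ptp(b+[0,0,.2],q); manip.line_to(b+[0,0,.097],velocity=.1,f_stop=8)
print(telemetry.current_tcp_pos()); set_gripper(0.0,45); print(telemetry.current_grip_width()*95,telemetry.current_grasp_force())
manip.line_to(b+[0,0,.13],velocity=.05)
manip.line_to(b+[0,0,.26],velocity=.12); manip.hold(.3)
print(telemetry.current_wrist_force(),telemetry.current_clock(),telemetry.current_grip_width()*95)
cv2.imwrite("pics/lift.png",np.vstack([cams.capture("scene")["color"][130:380,250:550],cams.capture("wrist")["color"][50:300,200:500]])[:,:,::-1])
E
```

```text
0 [ 0.399 -0.165  0.178] [-0.55  0.27  2.05 -0.    0.82 -0.24]
0.2 [ 0.412 -0.169  0.188] [-0.51  0.35  1.9  -0.05  1.08 -0.18]
0.4 [ 0.427 -0.174  0.195] [-0.49  0.45  1.75 -0.07  1.33 -0.15]
0.6 [ 0.442 -0.179  0.2  ] [-0.47  0.56  1.61 -0.09  1.56 -0.14]
0.7 [ 0.45  -0.181  0.2  ] [-0.46  0.62  1.55 -0.1   1.67 -0.13]
[0.5817221  0.23009165 0.09762774]
15.927003851866402 44.99786674976349
[ 0.58912004 -0.27680761 -2.97671074] 9.0917 15.686057316611391
```

View pics/lift.png

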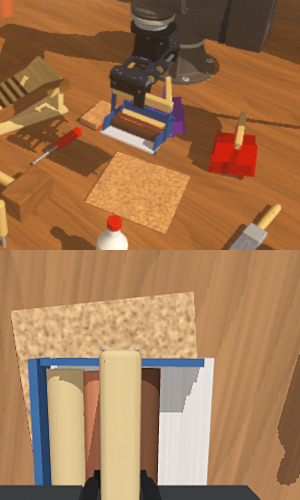

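```bash
python3 - <<'E'
from h import *
p,q=pour(0,h=.013); 
manip.line_to([p[0],p[1],.26],q,velocity=.12)
p2,q2=pour(.15,h=.05); manip.line_to(p2,q2,velocity=.08)
p2,q2=pour(.15,h=.013); manip.line_to(p2,q2,velocity=.05); manip.hold(.3)
print(telemetry.current_tcp_pos(),p2,telemetry.current_wrist_force(),telemetry.current_clock())
cv2.imwrite("pics/pre.png",np.hstack([cv2.resize(cams.capture("scene")["color"][130:280,180:380],(400,300)),cv2.resize(cams.capture("wrist")["color"][50:350,150:550],(400,300))])[:,:,::-1])
E
```

```text
[ 0.40875297 -0.16827347  0.18578542] [ 0.40868832 -0.16825519  0.18565554] [-0.13798772 -0.87007211 -5.20953949] 14.8583
```

View pics/pre.png

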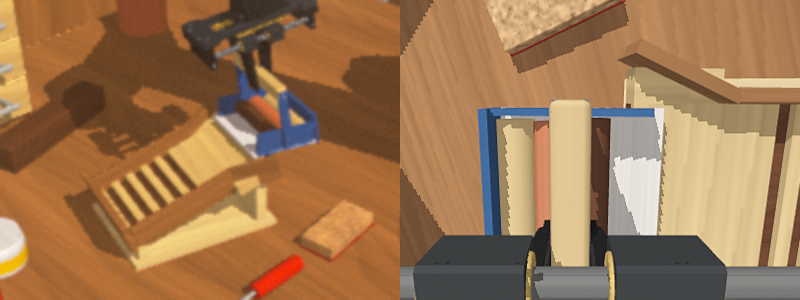

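```bash
python3 - <<'E'
from h import *
for t,v in((.22,.02),(.30,.008),(.38,.01),(.48,.02),(.58,.03)):
    p,q=pour(t,h=.013 if t<.4 else .014); manip.line_to(p,q,velocity=v)
manip.hold(1.5)
print(telemetry.current_wrist_force(),telemetry.current_clock())
cv2.imwrite("pics/post.png",np.hstack([cv2.resize(cams.capture("scene")["color"][130:280,180:380],(400,300)),cv2.resize(cams.capture("wrist")["color"][50:350,150:550],(400,300))])[:,:,::-1])
E
```

```text
[ 1.08442091  0.48811789 -2.71256381] 19.7833
```

View pics/post.png

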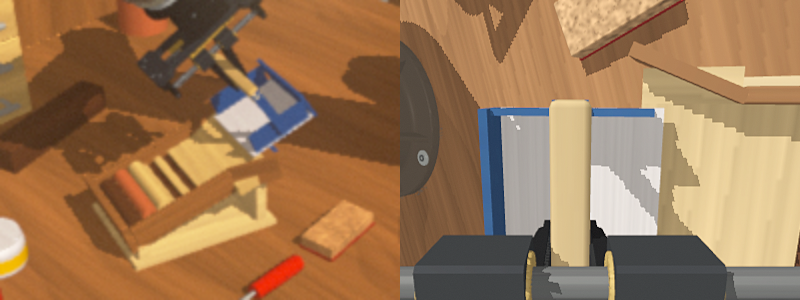

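```bash
python3 - <<'E'
from h import *
p,q=pour(.58,h=.014); manip.line_to(p+[0,0,.05],velocity=.08)
p,q=pour(0,h=.014); manip.line_to([p[0],p[1],.27],q,velocity=.1)
y=.25; f=np.array([np.cos(y),np.sin(y),0]); b=np.array([.570,.2458,0])-.002*f
manip.line_to(b+[0,0,.25],R2q(down(y)),velocity=.15)
manip.line_to(b+[0,0,.107],velocity=.1); hit=manip.line_to(b+[0,0,.095],velocity=.02,f_stop=5)
print(hit,telemetry.current_tcp_pos(),telemetry.current_wrist_force())
set_gripper(.3); set_gripper(1.0)
manip.line_to(b+[0,0,.25],velocity=.1)
manip.move_ptp([.5,0.02,.4],R2q(down(0)))
print(telemetry.current_clock())
t=cams.capture("top")["color"][160:310,180:460]; w=cams.capture("wrist"); s=cams.capture("scene")["color"][180:380,200:480]
cv2.imwrite("pics/end.png",np.vstack([cv2.resize(t,(560,300)),cv2.resize(s,(420,300))[:, :].copy() if 0 else cv2.copyMakeBorder(cv2.resize(s,(420,300)),0,0,0,140,0)])[:,:,::-1])
E
```

```text
True [0.56770274 0.2452202  0.09667254] [-1.64162725 -0.95454369  5.31299558]
31.0667
```

View pics/end.png

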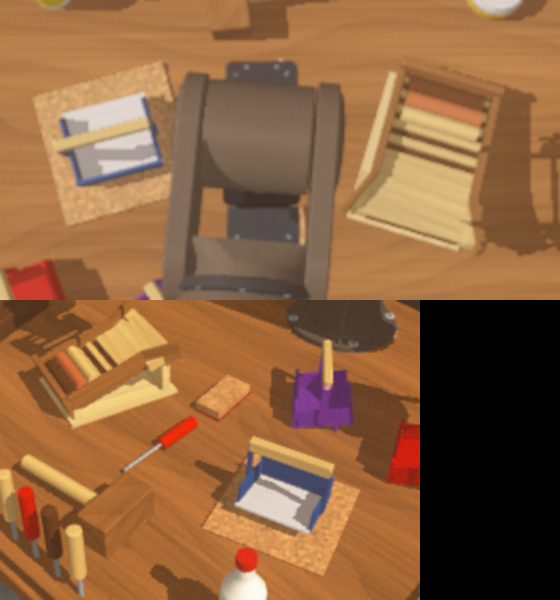

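```bash
python3 - <<'E'
from h import *
manip.move_ptp([.53,-.25,.36],R2q(down(-.25))); manip.hold(.3); c=cams.capture("wrist")
f=np.array([np.cos(RY),np.sin(RY),0]); l=np.array([-f[1],f[0],0]); z=np.array([0,0,1.])
T=np.linalg.inv(np.array(c["world_from_camera"]))
def px(x,y,h):
    P=RT+(.110-x)*(f*np.cos(.3)-z*np.sin(.3))+h*(f*np.sin(.3)+z*np.cos(.3))+y*l
    k=c["intrinsics"]@(T[:3,:3]@P+T[:3,3]); return k[:2]/k[2]
for y in(-.045,0,.04):
    print("y",y)
    for x in range(16,-116,-4):
        u,v=np.round(px(x/1e3,y,.018)).astype(int); print(x,c["color"][v,u].tolist(),end=" ")
    print()
print(telemetry.current_clock())
E
```

```text
y -0.045
16 [224, 199, 147] 12 [137, 100, 70] 8 [119, 78, 56] 4 [116, 76, 53] 0 [234, 209, 156] -4 [235, 209, 157] -8 [223, 198, 145] -12 [110, 77, 54] -16 [121, 79, 55] -20 [114, 71, 50] -24 [237, 210, 159] -28 [232, 207, 154] -32 [193, 167, 121] -36 [213, 187, 138] -40 [234, 209, 156] -44 [238, 212, 158] -48 [238, 212, 159] -52 [218, 192, 140] -56 [181, 161, 115] -60 [204, 130, 93] -64 [215, 141, 102] -68 [209, 135, 96] -72 [216, 143, 104] -76 [200, 128, 92] -80 [167, 103, 73] -84 [102, 66, 47] -88 [120, 79, 53] -92 [115, 76, 52] -96 [120, 78, 53] -100 [115, 75, 52] -104 [88, 57, 42] -108 [141, 101, 67] -112 [142, 101, 67] 
y 0
16 [223, 198, 147] 12 [112, 88, 59] 8 [114, 75, 52] 4 [111, 72, 49] 0 [229, 204, 152] -4 [233, 206, 154] -8 [226, 200, 148] -12 [132, 108, 72] -16 [109, 70, 48] -20 [92, 55, 39] -24 [229, 202, 150] -28 [232, 206, 154] -32 [224, 198, 147] -36 [214, 189, 140] -40 [234, 210, 156] -44 [237, 212, 159] -48 [238, 212, 159] -52 [218, 193, 142] -56 [185, 163, 117] -60 [200, 126, 92] -64 [213, 140, 100] -68 [208, 134, 97] -72 [216, 142, 103] -76 [202, 131, 94] -80 [178, 110, 79] -84 [104, 69, 48] -88 [121, 80, 55] -92 [115, 77, 53] -96 [121, 78, 54] -100 [115, 75, 52] -104 [102, 66, 47] -108 [143, 103, 66] -112 [140, 97, 65] 
y 0.04
16 [220, 194, 143] 12 [202, 174, 125] 8 [79, 52, 39] 4 [76, 49, 36] 0 [215, 191, 137] -4 [228, 202, 151] -8 [222, 199, 147] -12 [75, 49, 36] -16 [77, 51, 37] -20 [70, 46, 32] -24 [205, 180, 131] -28 [228, 201, 150] -32 [198, 174, 125] -36 [211, 185, 135] -40 [229, 203, 151] -44 [234, 209, 157] -48 [237, 211, 158] -52 [218, 193, 141] -56 [186, 164, 118] -60 [200, 126, 92] -64 [212, 138, 98] -68 [208, 135, 97] -72 [215, 141, 102] -76 [202, 129, 93] -80 [181, 113, 80] -84 [103, 66, 48] -88 [120, 79, 53] -92 [117, 76, 53] -96 [120, 78, 55] -100 [117, 75, 53] -104 [96, 65, 45] -108 [148, 105, 69] -112 [125, 88, 58] 
32.6333
```

```bash
python3 -c "
from h import *
print(manip.job_done())"
```

```text
the job is handed in; nothing more can be done
None
```

I poured the three dowels onto the rack and they settled in grooves 2 (light), 3 (reddish) and 4 (dark); the empty scoop is back upright on its cork mat, and I handed the job in at about 33 s without seeing the verdict.

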